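Make up the torch-class kits

ROBOT

A 7-joint arm with a two-finger parallel gripper is mounted at the origin on the work surface. World frame = base frame: x ahead of the robot, y to its left, z up, the work surface at z = 0. Lengths are in mm, angles in rad, forces in N, time in s.
With the tool pointing down it reaches from about 400 to 900 mm from the base axis. Payload 5.6 kg.
Tool frame: the origin (TCP) lies at the very end of the fingers, on their centre line; the grasp point (between the pads) lies 19 mm behind it; y points along the fingers, z is the direction in which the jaws open and shut, and the axes are right-handed (so a half turn about y gives the same grasp; the last joint's range is limited). The gripper opens to 92 mm and grips with 3 to 60 N. Pads are 20 mm wide; open, the fingers measure 128 mm over their backs; the gripper's body (75 mm by 189 mm) begins 69 mm behind the grasp point.
Start: joints at [-1.363, 0.468, -0.012, 1.603, 0.006, 1.071, -0.056], TCP at [161.358, 629.661, 214.592] pointing down, gripper open.
Joint ranges: [-2.53, 2.53], [-0.31, 2.02], [-1.57, 1.55], [0.28, 2.44], [-1.29, 4.43], [0.15, 1.84], [-2.92, 2.92]. Speed limits (rad/s): [2.57, 2.57, 3.14, 3.14, 3.14, 3.14, 3.14].

INTERFACE

Orientations are given as a 3x3 rotation matrix whose columns are the frame's x, y, z axes.
In Python, from workcell import arm gives the robot as it stands.
- The arm moves only by the shell command python3 -m creep 'ROWS' [FORCE]. ROWS is text: rows parted by semicolons, each of 5 numbers parted by spaces: the shift along the tool's x, y, z in mm, then the turn about the tool's y in rad, then the finger opening in mm, from 0 to 91.9. A call has 1 to 5 rows; each row shifts and turns the commanded pose from where the row before left it, along the tool's axes as they then stand; what a row does not reach is not made up. A row lasts 1/10 s, in which the tool goes at most 50 mm and 8.59 degrees, less where a joint would pass 70% of its speed; a pose out of reach is approached as far as the arm can. A call with a gripper value outside its range is refused whole. The fingers move at their own pace and stop on an object; FORCE is the grip in N (left out, the last holds). Time passes only in rows, so rows that do not move let the fingers close. It gives the time, the measured TCP pose, the force and the opening at its end, in the units of the state.
- arm.sense(): the state, without advancing time (a new reading comes with each control period).
- arm.snapshot(name): name is "side" or "top" or "wrist"; returns a dict with "frame" (384x512x3 uint8, blue, green, red), "K" (3x3 intrinsics, pixels), "extrinsics" (4x4, takes a point from world to camera coordinates); the wrist camera has in their place "T_tool_cam" (4x4, takes a point from camera to tool coordinates, whose origin is the TCP and whose axes are the tool frame's). Camera axes: x right, y down, z forward; pixel columns grow to the right and rows downward; lengths in mm; the calibration is good to about 2 mm. A picture is of the moment at which its call begins: read the wrist's pose just before it. There is no depth.
- arm.close_job(): hands the job in, once; it reports no verdict.
Trained networks look in the newest picture that a camera, given by its name, has taken for a name from the list of things; names that differ only in an ending like _2 or _b are one class to them, and where a whole thing is asked for, a point or a joint stands for the part that bears it (a point fixed in the world has none). Each returns a list of dicts, best first, with "conf" (0 to 1); they miss things now and then, are a little off and sometimes report something else, mostly with a low value. They report only what shows in the picture. A call takes as long as a camera call. They do not tell look-alikes from the thing itself.
- arm.find_in(camera, query): "at" ([x, y, z] in mm, in the coordinates of the camera as it stood for that picture, good to about 4 mm: the middle of the surface that is visible of it).
- arm.cut_out(camera, query): "region" (384x512 bool, what is visible of it).
- arm.pinpoint(camera, query): "at" ([x, y, z] in mm, in the coordinates of the camera as it stood for that picture, good to about 4 mm: a listed point, or the origin of a listed thing).
The state is a dict: "time": time; "joints": joint angles; "qvel": joint speeds; "joint_torque": joint torques, N m; "ee_pos": TCP position; "ee_rot": TCP orientation; "contact_force": force on the tool from outside, world axes, zero at the start; "torque": the same for the moment, N m; "finger_gap": opening from 0.0 (shut) to 1.0 (fully open).
Only numpy, scipy, OpenCV 4.12 (cv2) and the standard library are available. Lean on these libraries where they do the work, as an engineer would, in place of code of your own. Each camera call takes 0.05 s, during which the arm holds its last target.

TASK

Make up the kits for two seats of the lampworking class from the stock on the pale board. The red tray is for marbles: stand the black graphite marble mould and the jar of blue frit in its square bays, one in the middle of each, and lay the graphite paddle lengthwise along the middle of its long bay. The white tray is for flared cups: stand the jar of amber frit in the middle of either square bay and lay the wood-handled reamer lengthwise along the middle of the long bay; set everything down rather than dropping it, leave the jar of green frit where it stands, and do not knock the glass beaker.

Things in the scene. Friction and masses are not known exactly. Their poses are not given: they have to be found in the camera images.
- mould_c (a point): Graphite marble mould: black round block 54 mm across, 40 mm tall, with a round hollow in its top. The point is its centre, 20 mm above the underside; z up. About 0.16 kg. It stands on the stock board (pale, 270 mm square, top 8 mm above the bench) in one row with the three jars, about 66 mm apart; the paddle and reamer lie beside that row.
- jar_blue_c (a point): Closed jar of blue glass frit with a grey metal lid (blue spot on top), 44 mm across and 62 mm tall, upright on the stock board; its straight wall ends 46 mm up, the lid is 41 mm across. The point is its centre, half-way up (31 mm above the underside); z up. About 0.12 kg. 
- jar_amber_c (a point): Closed jar of amber glass frit with a grey metal lid (amber spot on top), 44 mm across and 62 mm tall, upright on the stock board; its straight wall ends 46 mm up, the lid is 41 mm across. The point is its centre, half-way up (31 mm above the underside); z up. About 0.12 kg. 
- paddle_c (a point): Graphite paddle lying flat on the stock board, 150 mm long along its y: black blade (38 wide, 60 long, 16 mm thick) at +y, pale wooden handle (22 wide, 22 mm high) at -y, between them a bright ferrule (24 wide, 22 mm high, y -10 to +15 mm). The point is at mid-length in the ferrule, 11 mm above the underside: grip there across x. z up. 0.11 kg. Either end may point either way in the tray.
- reamer_c (a point): Reamer lying on the stock board, 150 mm long along its y: brown wooden handle (24 wide, 22 mm high, does not roll) from y -75 to +10 mm, brass collar to +25 mm, dark grey graphite cone to its tip at +75 mm. The point is at mid-length, on the handle, 11 mm above the underside, near the balance point: grip there across x. z up. 0.07 kg. Either end may point either way in the tray.
- jar_green_c (a point): Closed jar of green glass frit with a grey metal lid (green spot on top), 44 mm across and 62 mm tall, upright on the stock board; its straight wall ends 46 mm up, the lid is 41 mm across. The point is its centre, half-way up (31 mm above the underside); z up. About 0.12 kg. It is spare stock and stays where it is.
- tray_red: Low fixed red steel tray, 167 mm (x) by 186 mm (y). Origin: centre of its underside, on the bench; x points roughly away from the robot. Floor 2 mm thick; walls and dividers 3 mm thick, rims 10 mm above the bench. Long bay 82 (x) by 180 mm (y), centred at x -39, y 0 mm; two square bays 75 (x) by 88 mm (y), centred at x +42.5, y +46 and -46 mm.
- tray_white: Low fixed white steel tray, 167 mm (x) by 186 mm (y). Origin: centre of its underside, on the bench; x points roughly away from the robot. Floor 2 mm thick; walls and dividers 3 mm thick, rims 10 mm above the bench. Long bay 82 (x) by 180 mm (y), centred at x -39, y 0 mm; two square bays 75 (x) by 88 mm (y), centred at x +42.5, y +46 and -46 mm.
- beaker: Small clear glass beaker standing on the bench just beyond the work, a bystander: 60 mm tall, 60 mm across, origin at the centre of its underside, z up. Not to be disturbed.
Not all that is in view belongs to the job. What is shaped like the part that bears mould_c but yellow is not meant.

How it is judged (in metres and radians):
At the end, for the whole second after the job is handed in: Each thing rests, still and upright or flat (0.1 rad), on the floor of its bay in the tray named in the goal, within 15 mm of the bay's middle in x and in y; paddle and reamer within 0.2 rad of the bay's length; the green jar within 15 mm of where it stood (x of mould_c in the frame of tray_red between 0.0275 and 0.0575 m and (y of mould_c in the frame of tray_red between 0.0308 and 0.0608 m or y of mould_c in the frame of tray_red between -0.0608 and -0.0308 m) and z of mould_c in the frame of tray_red between 0.017 and 0.027 m and angle between each of mould_c, jar_blue_c, paddle_c, jar_amber_c, reamer_c, jar_green_c's own z axis and vertical below 0.1 rad and x of jar_blue_c in the frame of tray_red between 0.0275 and 0.0575 m and (y of jar_blue_c in the frame of tray_red between 0.0308 and 0.0608 m or y of jar_blue_c in the frame of tray_red between -0.0608 and -0.0308 m) and z of jar_blue_c in the frame of tray_red between 0.028 and 0.038 m and x of paddle_c in the frame of tray_red between -0.0543 and -0.0243 m and y of paddle_c in the frame of tray_red between -0.015 and 0.015 m and z of paddle_c in the frame of tray_red between 0.008 and 0.018 m and angle between the y axis of paddle_c and the y axis of tray_red, either way round below 0.2 rad and x of jar_amber_c in the frame of tray_white between 0.0275 and 0.0575 m and (y of jar_amber_c in the frame of tray_white between 0.0308 and 0.0608 m or y of jar_amber_c in the frame of tray_white between -0.0608 and -0.0308 m) and z of jar_amber_c in the frame of tray_white between 0.028 and 0.038 m and x of reamer_c in the frame of tray_white between -0.0543 and -0.0243 m and y of reamer_c in the frame of tray_white between -0.015 and 0.015 m and z of reamer_c in the frame of tray_white between 0.008 and 0.018 m and angle between the y axis of reamer_c and the y axis of tray_white, either way round below 0.2 rad and distance of jar_green_c from where it was at the start of the episode below 0.015 m and linear speed of each of mould, jar_blue, jar_amber, paddle, reamer below 0.02 m/s); the robot touches nothing.
It fails at once if one of the five things is let go of more than about 25 mm above where it rests ((height (world z) of mould_c above 0.053 m and contact force between mould and the fingers below 0.05 N) or (height (world z) of jar_blue_c above 0.064 m and contact force between jar_blue and the fingers below 0.05 N) or (height (world z) of jar_amber_c above 0.064 m and contact force between jar_amber and the fingers below 0.05 N) or (height (world z) of paddle_c above 0.044 m and contact force between paddle and the fingers below 0.05 N) or (height (world z) of reamer_c above 0.044 m and contact force between reamer and the fingers below 0.05 N)).
It fails at once if the beaker is knocked: moved more than 20 mm or tipped (distance of beaker from where it was at the start of the episode above 0.02 m or angle between beaker's own z axis and vertical above 0.3 rad).
It fails at once if the spare green jar is moved more than 15 mm or tipped over (distance of jar_green_c from where it was at the start of the episode above 0.015 m or angle between jar_green_c's own z axis and vertical above 0.5 rad).
It also fails if it takes over 128 s, if anything falls off the work surface, if the arm or the gripper's body presses on something with over 40 N, if the wrist force passes 120 N, or if a joint passes its speed limit or range.

## Working session

There is one attempt and no reset: what is moved stays moved. The work goes in short steps, Python scripts to look and compute and a shell command to move; the robot and the scene stay as the last step left them, time stands still between calls to the robot, and variables do not carry over. Pictures are saved under pics/ and viewed, and the job is handed in when it is done.

```bash
mkdir -p pics; ls; cat > h.py <<'E'
import numpy as np, cv2
from workcell import arm
def snap(n,f=None):
    s=arm.sense(); d=arm.snapshot(n)
    if f: cv2.imwrite('pics/'+f,d['frame'])
    if n=='wrist':
        T=np.eye(4);T[:3,:3]=np.array(s['ee_rot']);T[:3,3]=s['ee_pos']
        W=T@np.array(d['T_tool_cam'])
    else: W=np.linalg.inv(np.array(d['extrinsics']))
    return d,W
def w(W,p): return (W@np.r_[p,1])[:3]
E
python3 - <<'E'
from h import *
s=arm.sense();print(s['time'],s['ee_pos'],np.round(s['ee_rot'],3),s['finger_gap'])
for c in ['top','side','wrist']:
    d,W=snap(c,c+'0.png');print(c,np.round(d['K'],0).tolist(),np.round(W,2).tolist())
    if c=='side':continue
    for q in ['mould_c','jar_blue_c','jar_amber_c','jar_green_c','paddle_c','reamer_c','tray_red','tray_white','beaker']:
        for r in arm.pinpoint(c,q)[:2]: print(q,round(r['conf'],2),np.round(w(W,r['at']),0))
print(arm.sense()['time'])
E
```

```text
pics
0.0 [161.25062998 629.07187672 213.66182578] [[ 0.969 -0.     0.248]
 [-0.248 -0.002  0.969]
 [ 0.    -1.    -0.002]] 1.000349348841366
top [[367.0, 0.0, 254.0], [0.0, 367.0, 187.0], [0.0, 0.0, 1.0]] [[-0.03, -0.98, 0.19, 353.4], [-1.0, 0.03, -0.01, 1.75], [0.0, -0.19, -0.98, 1201.62], [0.0, 0.0, 0.0, 1.0]]
mould_c 0.81 [656. -76.  29.]
mould_c 0.78 [767. -85.  18.]
jar_blue_c 0.66 [653. -11.  41.]
jar_green_c 0.62 [641.  53.  42.]
paddle_c 0.82 [551. -16.  20.]
reamer_c 0.85 [473. -26.  21.]
tray_red 0.59 [ 457. -318.    1.]
tray_white 0.64 [463. 320.   3.]
beaker 0.68 [701. 211.   2.]
beaker 0.65 [553. -19.  18.]
side [[433.0, 0.0, 261.0], [0.0, 433.0, 194.0], [0.0, 0.0, 1.0]] [[1.0, -0.02, 0.01, 534.78], [-0.02, -0.73, 0.68, -766.44], [-0.01, -0.68, -0.73, 908.74], [0.0, 0.0, 0.0, 1.0]]
wrist [[339.0, 0.0, 258.0], [0.0, 339.0, 194.0], [0.0, 0.0, 1.0]] [[0.25, 0.94, 0.23, 98.04], [0.97, -0.24, -0.06, 645.74], [-0.0, 0.23, -0.97, 383.81], [0.0, 0.0, 0.0, 1.0]]
1.05
```

View pics/top0.png

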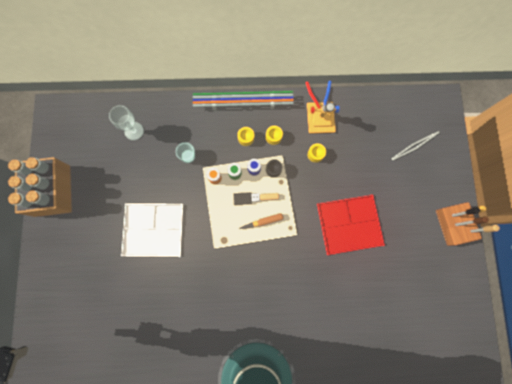

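View pics/side0.png

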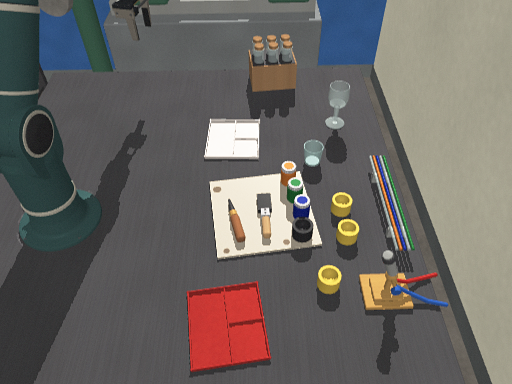

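View pics/wrist0.png

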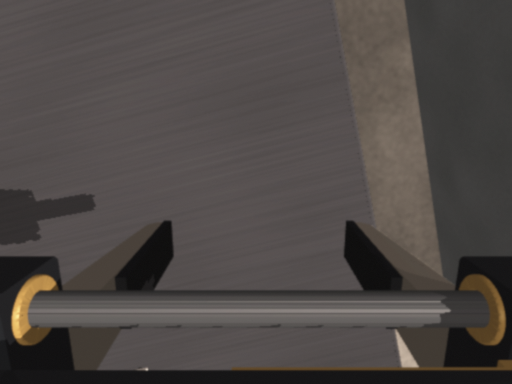

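```bash
python3 -m creep '0 -10 0 0.147 91.9;0 -10 0 0.147 91.9;0 -10 0 0.147 91.9;0 -10 0 0.147 91.9;0 -10 0 0.147 91.9' 20; python3 -m creep '0 -10 0 0.147 91.9;0 -10 0 0.147 91.9;0 -10 0 0.147 91.9;0 -10 0 0.147 91.9;0 0 0 0 91.9'; python3 -m creep '34 0 30 0 91.9;34 0 30 0 91.9;34 0 30 0 91.9;34 0 30 0 91.9;34 0 30 0 91.9';python3 -m creep '34 0 30 0 91.9;34 0 30 0 91.9;34 0 30 0 91.9;34 0 30 0 91.9;0 0 0 0 91.9'
cat > look.py <<'E'
import sys
from h import *
f=sys.argv[1]
d,W=snap('wrist',f)
for q in sys.argv[2:]:
    for r in arm.pinpoint('wrist',q)[:2]: print(q,round(r['conf'],2),np.round(w(W,r['at']),0))
s=arm.sense();print(s['time'],np.round(s['ee_pos'],1),np.round(s['ee_rot'],3).tolist())
np.savez('pics/'+f[:-4],W=W,K=d['K'])
E
python3 look.py w_white.png tray_white jar_amber_c beaker
```

```text
time: 1.55
ee_pos: [161.3, 629.6, 265.0]
ee_rot: [[0.547, -0.0, 0.837], [-0.837, 0.0, 0.547], [-0.0, -1.0, -0.0]]
contact_force: [-0.6, -0.7, 0.1]
finger_gap: 1.002
time: 2.05
ee_pos: [161.5, 630.4, 306.1]
ee_rot: [[-0.003, 0.001, 1.0], [-1.0, 0.003, -0.003], [-0.003, -1.0, 0.001]]
contact_force: [1.5, 0.9, 0.0]
finger_gap: 0.999
time: 2.55
ee_pos: [311.6, 457.5, 304.2]
ee_rot: [[0.001, -0.0, 1.0], [-1.0, -0.0, 0.001], [0.0, -1.0, -0.0]]
contact_force: [0.6, -0.3, 0.2]
finger_gap: 0.997
time: 3.05
ee_pos: [434.7, 316.6, 304.7]
ee_rot: [[-0.01, 0.002, 1.0], [-1.0, -0.002, -0.01], [0.002, -1.0, 0.002]]
contact_force: [0.2, -0.0, 0.2]
finger_gap: 1.002
tray_white 0.58 [458. 323.   3.]
beaker 0.74 [706. 211.  -4.]
3.25 [429.4 324.  304.2] [[0.001, -0.001, 1.0], [-1.0, 0.0, 0.001], [-0.0, -1.0, -0.001]]
```

```bash
python3 look.py w_white.png tray_white jar_amber_c beaker;  python3 -m creep '43 0 10 0 91.9;43 0 10 0 91.9;43 0 10 0 91.9;43 0 10 0 91.9;43 0 10 0 91.9'; python3 -m creep '43 0 15 0 91.9;43 0 15 0 91.9;43 0 15 0 91.9;0 0 0 0 91.9;0 0 0 0 91.9'; python3 look.py w_board.png mould_c jar_blue_c jar_amber_c jar_green_c paddle_c reamer_c
```

```text
tray_white 0.94 [459. 323.   4.]
beaker 0.91 [706. 209.  -2.]
3.45 [429.5 323.9 304.4] [[-0.0, -0.0, 1.0], [-1.0, -0.0, -0.0], [0.0, -1.0, -0.0]]
time: 3.95
ee_pos: [479.7, 106.8, 304.8]
ee_rot: [[-0.001, 0.0, 1.0], [-1.0, 0.001, -0.001], [-0.001, -1.0, 0.0]]
contact_force: [-0.0, -0.8, -0.2]
finger_gap: 1.001
time: 4.45
ee_pos: [524.4, -21.6, 304.4]
ee_rot: [[-0.004, -0.0, 1.0], [-1.0, -0.0, -0.004], [0.0, -1.0, -0.0]]
contact_force: [0.1, 0.5, 0.3]
finger_gap: 0.998
mould_c 0.9 [768.  15.  19.]
mould_c 0.87 [650. -72.  27.]
jar_blue_c 0.65 [650. -10.  40.]
jar_blue_c 0.61 [557. -13.  21.]
jar_amber_c 0.92 [624. 121.  42.]
jar_green_c 0.72 [644.  53.  37.]
paddle_c 0.72 [555. -14.  20.]
reamer_c 0.84 [478. -27.  15.]
reamer_c 0.17 [ 459. -318.   -4.]
4.8 [524.3 -20.3 304.6] [[-0.001, 0.0, 1.0], [-1.0, 0.0, -0.001], [-0.0, -1.0, 0.0]]
```

View pics/w_white.png

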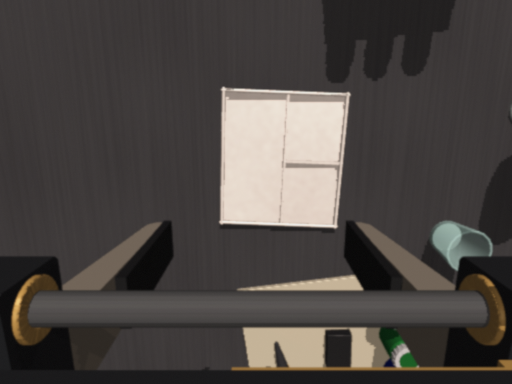

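View pics/w_board.png

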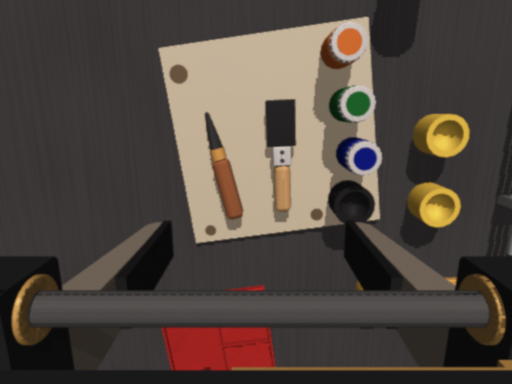

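```bash
python3 -m creep '42 0 -13 0 91.9;42 0 -13 0 91.9;42 0 -13 0 91.9;42 0 -13 0 91.9;42 0 -13 0 91.9'; python3 -m creep '42 0 -13 0 91.9;42 0 -13 0 91.9;0 0 0 0 91.9;0 0 0 0 91.9'; python3 look.py w_red.png tray_red
```

```text
time: 5.3
ee_pos: [458.2, -232.2, 304.9]
ee_rot: [[-0.002, 0.001, 1.0], [-1.0, 0.001, -0.002], [-0.001, -1.0, 0.001]]
contact_force: [0.4, -0.3, -0.1]
finger_gap: 0.997
time: 5.7
ee_pos: [432.1, -315.6, 304.5]
ee_rot: [[-0.005, -0.0, 1.0], [-1.0, 0.0, -0.005], [-0.0, -1.0, -0.0]]
contact_force: [1.0, 0.1, -0.1]
finger_gap: 1.004
tray_red 0.73 [ 461. -316.   -4.]
5.8 [ 433.2 -313.7  304.4] [[-0.001, -0.0, 1.0], [-1.0, 0.001, -0.001], [-0.001, -1.0, -0.0]]
```

View pics/w_red.png

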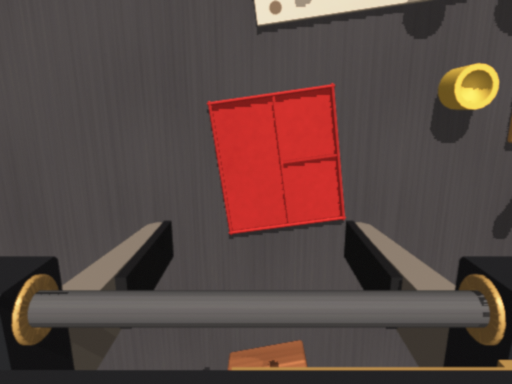

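```bash
cat > meas.py <<'E'
from h import *
def load(n):
    z=np.load(f'pics/{n}.npz'); return cv2.imread(f'pics/{n}.png'),z['W'],z['K']
def ray(W,K,uv,z):
    uv=np.atleast_2d(uv).astype(float)
    d=np.c_[uv,np.ones(len(uv))]@np.linalg.inv(K).T@W[:3,:3].T
    o=W[:3,3]; return (o+d*((z-o[2])/d[:,2])[:,None])[:,:2]
def tray(mask,W,K):
    n,l,st,c=cv2.connectedComponentsWithStats(mask.astype(np.uint8))
    i=1+np.argmax(st[1:,4]); cs,_=cv2.findContours((l==i).astype(np.uint8),cv2.RETR_EXTERNAL,cv2.CHAIN_APPROX_NONE)
    P=ray(W,K,cv2.convexHull(cs[0])[:,0],10)
    r=cv2.minAreaRect(P.astype(np.float32)); return r
if __name__=='__main__':
    I,W,K=load('w_red'); b,g,r=[I[...,k].astype(int) for k in range(3)]
    m=(r>110)&(g<70)&(b<70); m[:80]=0;m[250:]=0
    print('red',tray(m,W,K)); print(ray(W,K,[(209,103),(334,86),(344,218),(230,234)],10))
    I,W,K=load('w_white'); m=I.min(2)>110; m[250:]=0
    print('white',tray(m,W,K)); print(ray(W,K,[(222,88),(349,94),(337,226),(220,223)],10))
    I,W,K=load('w_board')
    for n,uv,z in [('amber',(349,42),70),('green',(358,104),70),('blue',(364,157),70),('mould',(351,202),48),('reamer ends',[(235,215),(208,114)],19),('paddle ends',[(281,101),(283,210)],25)]: print(n,ray(W,K,uv,z))
E
python3 meas.py
```

```text
red ((460.4111328125, -318.4739074707031), (170.9376983642578, 188.36158752441406), 7.653907775878906)
[[ 367.44706723 -238.90383066]
 [ 531.77867115 -218.35205716]
 [ 554.62325273 -399.25993176]
 [ 390.5832201  -422.68248805]]
white ((461.2928771972656, 323.3048095703125), (188.39186096191406, 169.98324584960938), 87.74527740478516)
[[381.74654636 419.19222521]
 [548.38471223 411.63128474]
 [542.6365326  228.98134365]
 [374.1722614  233.45124714]]
amber [[625.42929746 117.88495121]]
green [[639.66152703  51.52939382]]
blue [[650.7823029   -9.73817469]]
mould [[644.7690667  -71.28231082]]
reamer ends [[491.38325628 -97.26350795]
 [459.00543336  40.81279058]]
paddle ends [[553.82176855  56.57014972]
 [558.17414306 -88.49792924]]
```

```bash
python3 -m creep '-30 19 27 0 91.9;-30 19 27 0 91.9;-30 19 27 0 91.9;-30 19 27 0 91.9;-30 19 27 0 91.9'; python3 -m creep '-30 19 27 0 91.9;-30 19 27 0 91.9;-30 19 27 0 91.9;0 0 0 0 91.9;0 0 0 0 91.9'; python3 look.py w_m.png mould_c jar_blue_c
```

```text
time: 6.3
ee_pos: [569.4, -161.6, 208.8]
ee_rot: [[0.001, 0.0, 1.0], [-1.0, 0.001, 0.001], [-0.001, -1.0, 0.0]]
contact_force: [1.3, -0.6, 0.2]
finger_gap: 0.999
time: 6.8
ee_pos: [649.1, -72.7, 151.4]
ee_rot: [[0.002, -0.002, 1.0], [-1.0, 0.0, 0.002], [-0.0, -1.0, -0.002]]
contact_force: [-0.4, -1.4, 1.1]
finger_gap: 1.001
mould_c 0.97 [766.  15.  15.]
mould_c 0.83 [766. -82.  19.]
jar_blue_c 0.73 [651.  -9.  40.]
jar_blue_c 0.38 [476. -28.  18.]
6.95 [648.8 -76.6 153.5] [[-0.004, 0.001, 1.0], [-1.0, -0.0, -0.004], [0.0, -1.0, 0.001]]
```

View pics/w_m.png

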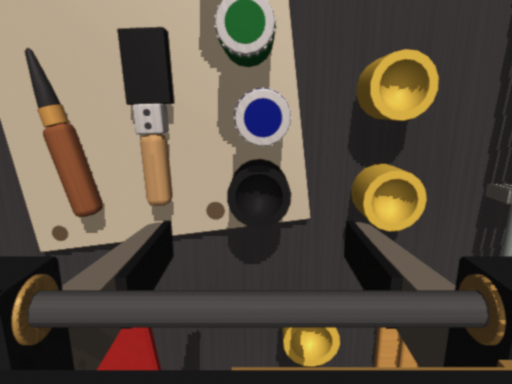

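```bash
python3 - <<'E'
from meas import *
I,W,K=load('w_m')
for n,uv,z in [('green',(245,21),70),('blue',(263,117),70),('mould top',(260,195),48),('paddle ends',[(145,28),(159,204)],25),('ferrule',(150,119),30),('reamer ends',[(30,51),(89,212)],19)]: print(n,ray(W,K,uv,z).round(1).tolist())
for k in range(4):print(arm.sense()['ee_pos'])
cv2.imwrite('pics/m_crop.png',cv2.resize(I[130:250,200:330],None,fx=4,fy=4,interpolation=cv2.INTER_CUBIC)); g=I
cv2.imwrite('pics/m_crop.png',cv2.convertScaleAbs(cv2.imread('pics/m_crop.png'),alpha=2.5,beta=20))
E
```

```text
green [[640.0, 52.3]]
blue [[652.5, -11.2]]
mould top [[650.5, -74.6]]
paddle ends [[557.9, 57.8], [559.2, -88.8]]
ferrule [[558.2, -13.5]]
reamer ends [[458.8, 41.4], [491.7, -98.3]]
[648.83362258 -76.5865984  153.46086527]
[648.83362258 -76.5865984  153.46086527]
[648.83362258 -76.5865984  153.46086527]
[648.83362258 -76.5865984  153.46086527]
```

View pics/m_crop.png

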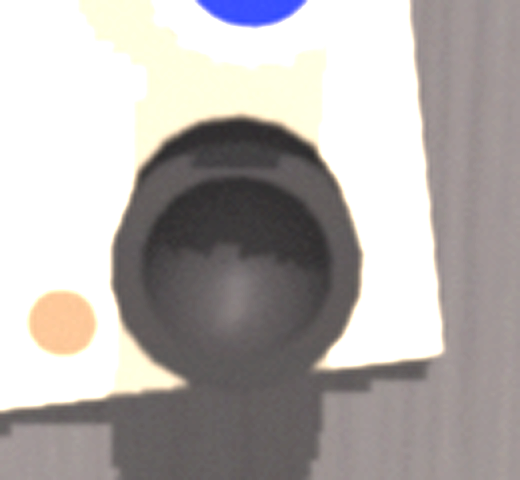

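```bash
python3 -m creep '0 35 0 0 76;0 35 0 0 76;0 35 0 0 76;0 20 0 0 76;0 5 0 0 76'; python3 -m creep '0 0 0 0 76;0 0 0 0 76;0 0 0 0 40;0 0 0 0 40;0 0 0 0 40' 30; python3 -m creep '0 0 0 0 40;0 0 0 0 40;0 0 0 0 40;0 -5 0 0 40;0 -10 0 0 40' 30
```

```text
time: 7.45
ee_pos: [647.4, -76.7, 21.1]
ee_rot: [[-0.005, -0.003, 1.0], [-1.0, 0.0, -0.005], [-0.0, -1.0, -0.003]]
contact_force: [-0.6, 0.2, 0.5]
finger_gap: 0.828
time: 7.95
ee_pos: [649.6, -75.7, 23.4]
ee_rot: [[-0.003, 0.001, 1.0], [-1.0, 0.0, -0.003], [-0.0, -1.0, 0.001]]
contact_force: [-2.9, 0.7, 1.9]
finger_gap: 0.59
time: 8.45
ee_pos: [648.1, -75.7, 36.8]
ee_rot: [[-0.003, -0.003, 1.0], [-1.0, -0.0, -0.003], [0.0, -1.0, -0.003]]
contact_force: [0.4, 0.4, -2.0]
finger_gap: 0.582
```

```bash
python3 -m creep '0 -40 0 0 40;0 -40 0 0 40;35 0 -17.5 0 40;35 0 -17.5 0 40;35 0 -17.5 0 40'; python3 -m creep '35 0 -17.5 0 40;35 0 -17.5 0 40;35 0 -17.5 0 40;36 0 -17.5 0 40;37 0 -18 0 40';python3 -m creep '0 30 0 0 40;0 35 0 0 40;0 20 0 0 40;0 5 0 0 40;0 0 0 0 40'; python3 -c "
from h import *
for i in range(3):
  snap('top');s=arm.sense();print(s['ee_pos'],s['contact_force'],s['finger_gap'])"
```

```text
time: 8.95
ee_pos: [595.8, -181.5, 118.4]
ee_rot: [[-0.002, 0.001, 1.0], [-1.0, -0.0, -0.002], [0.0, -1.0, 0.001]]
contact_force: [0.1, -0.8, -2.4]
finger_gap: 0.584
time: 9.45
ee_pos: [507.0, -359.5, 118.0]
ee_rot: [[-0.003, 0.0, 1.0], [-1.0, 0.0, -0.003], [-0.0, -1.0, 0.0]]
contact_force: [1.0, -0.5, -1.2]
finger_gap: 0.578
time: 9.95
ee_pos: [507.4, -358.4, 27.4]
ee_rot: [[-0.003, -0.001, 1.0], [-1.0, 0.0, -0.003], [-0.0, -1.0, -0.001]]
contact_force: [0.1, 0.8, -2.1]
finger_gap: 0.579
[ 508.14212919 -358.91859955   28.39499699] [-0.07716909  0.44028175 -1.34035861] 0.5819988053760193
[ 508.57099425 -359.08478046   28.90777945] [ 0.70102842 -0.10314205 -1.4697599 ] 0.5805386254687771
[ 508.70945594 -359.09831244   29.10665744] [-0.25151164  0.39213165 -1.89528186] 0.5800977624752781
```

```bash
python3 -m creep '0 5 0 0 40;0 4 0 0 40;0 0 0 0 40;0 0 0 0 40'; python3 -m creep '0 1 0 0 40;0 0 0 0 40';python3 -m creep '0 1 0 0 40;0 0 0 0 40';python3 -m creep '0 1 0 0 40;0 0 0 0 40'
```

```text
time: 10.5
ee_pos: [507.8, -358.4, 18.5]
ee_rot: [[-0.003, -0.0, 1.0], [-1.0, 0.0, -0.003], [-0.0, -1.0, -0.0]]
contact_force: [0.4, -0.7, -1.7]
finger_gap: 0.578
time: 10.7
ee_pos: [507.8, -358.4, 17.5]
ee_rot: [[-0.003, -0.0, 1.0], [-1.0, 0.0, -0.003], [-0.0, -1.0, -0.0]]
contact_force: [0.0, 0.1, -0.9]
finger_gap: 0.576
time: 10.9
ee_pos: [507.9, -358.5, 17.4]
ee_rot: [[-0.003, 0.0, 1.0], [-1.0, 0.0, -0.003], [-0.0, -1.0, 0.0]]
contact_force: [-2.2, 1.1, 4.7]
finger_gap: 0.582
time: 11.1
ee_pos: [507.9, -358.5, 17.3]
ee_rot: [[-0.003, 0.001, 1.0], [-1.0, 0.001, -0.003], [-0.001, -1.0, 0.001]]
contact_force: [-3.6, 3.1, 12.7]
finger_gap: 0.585
```

```bash
python3 -m creep '0 -1 0 0 56;0 0 0 0 62;0 0 0 0 72;0 0 0 0 72;0 0 0 0 72'; python3 -m creep '0 -15 0 0 72;0 -40 0 0 72;0 -50 0 0 72;0 -20 0 0 72;0 0 0 0 72'; python3 look.py w_m2.png mould_c tray_red
```

```text
time: 11.6
ee_pos: [507.8, -358.4, 16.4]
ee_rot: [[-0.003, -0.0, 1.0], [-1.0, 0.0, -0.003], [-0.0, -1.0, -0.0]]
contact_force: [0.7, 0.5, 0.3]
finger_gap: 0.782
time: 12.1
ee_pos: [509.7, -360.1, 146.3]
ee_rot: [[-0.003, 0.007, 1.0], [-1.0, -0.003, -0.003], [0.003, -1.0, 0.007]]
contact_force: [-0.3, -0.4, -0.1]
finger_gap: 0.781
mould_c 0.81 [ 509. -357.   23.]
mould_c 0.67 [ 705. -225.   19.]
tray_red 0.94 [ 462. -316.    1.]
12.25 [ 507.5 -357.8  141.1] [[-0.003, -0.001, 1.0], [-1.0, 0.001, -0.003], [-0.001, -1.0, -0.001]]
```

View pics/w_m2.png

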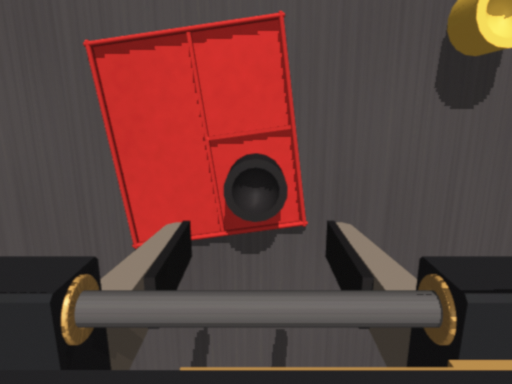

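```bash
python3 - <<'E'
from meas import *
I,W,K=load('w_m2')
p=ray(W,K,[(88,43),(284,13),(306,224),(138,244)],10);print(p.round(1).tolist(),p.mean(0)); print(ray(W,K,(256,188),42))
E
python3 -m creep '-38.5 0 16 0 72;-38.5 0 16 0 72;-38.5 0 16 0 72;-38.5 0 16 0 72;-38.5 0 16 0 72';python3 -m creep '-38.5 0 16 0 72;-38.5 0 16 0 72;-38.5 0 16 0 72;-39 0 16 0 72;0 0 0 0 72'; python3 look.py w_b.png jar_blue_c paddle_c
```

```text
[[369.2, -239.1], [532.5, -216.7], [556.0, -399.2], [394.9, -418.4]] [ 463.15114522 -318.34548346]
[[ 508.7106725  -356.53732649]]
time: 12.75
ee_pos: [587.8, -164.3, 139.9]
ee_rot: [[-0.003, -0.003, 1.0], [-1.0, 0.0, -0.003], [-0.0, -1.0, -0.003]]
contact_force: [0.4, -0.4, 0.2]
finger_gap: 0.78
time: 13.25
ee_pos: [653.7, -3.2, 138.9]
ee_rot: [[0.007, -0.003, 1.0], [-1.0, 0.003, 0.007], [-0.003, -1.0, -0.003]]
contact_force: [0.3, 0.0, -0.3]
finger_gap: 0.789
jar_blue_c 0.61 [655. -10.  40.]
paddle_c 0.71 [557. -16.  20.]
13.4 [651.7 -12.7 140.2] [[-0.004, -0.003, 1.0], [-1.0, -0.001, -0.004], [0.001, -1.0, -0.003]]
```

View pics/w_b.png

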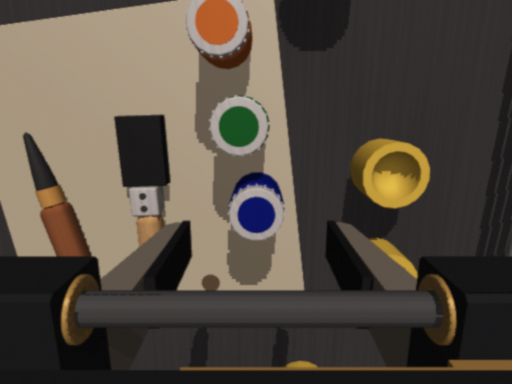

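```bash
python3 -m creep '0 35 0 0 72;0 35 0 0 72;0 30 0 0 72;0 13 0 0 72;0 4 0 0 72'; python3 -m creep '0 0 0 0 72;0 0 0 0 72;0 0 0 0 30;0 0 0 0 30;0 0 0 0 30' 25; python3 -m creep '0 0 0 0 30;0 0 0 0 30;0 0 0 0 30;0 -5 0 0 30;0 -10 0 0 30'
```

```text
time: 13.9
ee_pos: [651.5, -13.8, 23.1]
ee_rot: [[-0.006, -0.003, 1.0], [-1.0, -0.001, -0.006], [0.001, -1.0, -0.003]]
contact_force: [-0.4, -0.6, 1.0]
finger_gap: 0.783
time: 14.4
ee_pos: [653.3, -11.6, 25.3]
ee_rot: [[-0.003, 0.001, 1.0], [-1.0, 0.0, -0.003], [-0.0, -1.0, 0.001]]
contact_force: [-0.3, -0.2, 0.3]
finger_gap: 0.542
time: 14.9
ee_pos: [652.1, -11.9, 39.1]
ee_rot: [[-0.003, -0.002, 1.0], [-1.0, -0.0, -0.003], [0.0, -1.0, -0.002]]
contact_force: [1.0, -0.6, -0.4]
finger_gap: 0.471
```

```bash
python3 -m creep '0 -40 0 0 30;0 -40 0 0 30;32 0 -19.5 0 30;32 0 -19.5 0 30;32 0 -19.5 0 30'; python3 -m creep '32 0 -19.5 0 30;32 0 -19.5 0 30;32 0 -19.5 0 30;32 0 -19.5 0 30;31.5 0 -18.5 0 30';python3 -m creep '0 30 0 0 30;0 35 0 0 30;0 20 0 0 30;0 5 0 0 30;0 0 0 0 30';  python3 -m creep '0 5 0 0 30;0 3 0 0 30;0 0 0 0 30;0 0 0 0 30'
```

```text
time: 15.4
ee_pos: [593.6, -108.6, 120.6]
ee_rot: [[-0.002, 0.001, 1.0], [-1.0, -0.0, -0.002], [0.0, -1.0, 0.001]]
contact_force: [1.2, -0.1, -1.9]
finger_gap: 0.47
time: 15.9
ee_pos: [496.2, -268.3, 120.3]
ee_rot: [[-0.003, 0.001, 1.0], [-1.0, -0.0, -0.003], [0.0, -1.0, 0.001]]
contact_force: [-0.2, -0.2, -1.5]
finger_gap: 0.469
time: 16.4
ee_pos: [496.9, -267.1, 29.6]
ee_rot: [[-0.003, -0.001, 1.0], [-1.0, -0.0, -0.003], [0.0, -1.0, -0.001]]
contact_force: [-0.2, -0.4, -0.1]
finger_gap: 0.47
time: 16.8
ee_pos: [497.4, -266.9, 22.0]
ee_rot: [[-0.003, 0.001, 1.0], [-1.0, -0.0, -0.003], [0.0, -1.0, 0.001]]
contact_force: [-0.7, 0.0, -1.1]
finger_gap: 0.467
```

```bash
for i in 1 2 3; do python3 -m creep '0 1 0 0 30;0 0 0 0 30'|sed -n '2p;4p'|tr '\n' ' '; echo; sleep 0; done; python3 -m creep '0 1 0 0 30;0 0 0 0 30'
```

```text
ee_pos: [497.2, -266.9, 20.7] contact_force: [-0.3, 0.5, -1.2] 
ee_pos: [497.1, -266.8, 19.5] contact_force: [-0.5, 0.4, -1.7] 
ee_pos: [497.2, -266.9, 18.9] contact_force: [-0.5, 1.0, 2.9] 
time: 17.6
ee_pos: [497.2, -266.9, 18.9]
ee_rot: [[-0.003, 0.001, 1.0], [-1.0, 0.001, -0.003], [-0.001, -1.0, 0.001]]
contact_force: [-3.9, 1.9, 13.7]
finger_gap: 0.473
```

```bash
python3 -m creep '0 -1 0 0 50;0 0 0 0 64;0 0 0 0 64;0 0 0 0 64;0 0 0 0 64'; python3 -m creep '0 -20 0 0 64;0 -50 0 0 64;0 -50 0 0 64;0 -10 0 0 64;0 0 0 0 64'; python3 look.py w_b2.png jar_blue_c; python3 -m creep '-42 0 10 0 64;-42 0 10 0 64;-42 0 10 0 64;-42 0 10 0 64;-42 0 10 0 64'; python3 -m creep '-42 0 11 0 64;0 0 0 0 64;0 0 0 0 64'; python3 look.py w_p.png paddle_c
```

```text
time: 18.1
ee_pos: [497.0, -266.8, 18.4]
ee_rot: [[-0.003, -0.0, 1.0], [-1.0, 0.0, -0.003], [-0.0, -1.0, -0.0]]
contact_force: [-0.0, -0.5, -1.4]
finger_gap: 0.697
time: 18.6
ee_pos: [498.3, -267.2, 150.3]
ee_rot: [[-0.003, 0.004, 1.0], [-1.0, -0.001, -0.003], [0.001, -1.0, 0.004]]
contact_force: [-0.3, -0.7, -0.8]
finger_gap: 0.694
jar_blue_c 0.84 [ 497. -264.   34.]
18.7 [ 496.6 -266.   147.5] [[-0.003, -0.001, 1.0], [-1.0, 0.001, -0.003], [-0.001, -1.0, -0.001]]
time: 19.2
ee_pos: [546.5, -55.2, 146.4]
ee_rot: [[-0.003, -0.004, 1.0], [-1.0, -0.0, -0.003], [0.0, -1.0, -0.004]]
contact_force: [0.9, -0.4, 0.1]
finger_gap: 0.7
time: 19.5
ee_pos: [557.7, -14.1, 146.5]
ee_rot: [[-0.0, -0.004, 1.0], [-1.0, -0.001, -0.0], [0.001, -1.0, -0.004]]
contact_force: [0.1, -1.0, 0.0]
finger_gap: 0.698
paddle_c 0.79 [558. -15.  18.]
19.6 [557.8 -16.6 147.4] [[-0.005, -0.002, 1.0], [-1.0, -0.001, -0.005], [0.001, -1.0, -0.002]]
```

View pics/w_b2.png

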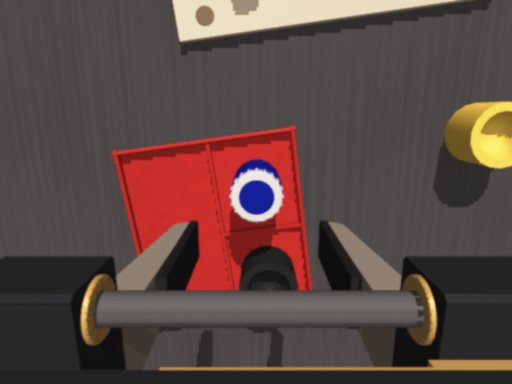

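View pics/w_p.png

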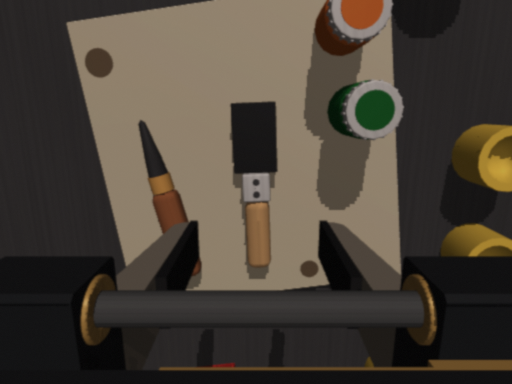

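```bash
python3 - <<'E'
from meas import *
I,W,K=load('w_p')
print(ray(W,K,(257,187),30),ray(W,K,[(255,102),(258,265)],25)); print(ray(W,K,[(232,103),(275,102),(234,174),(276,172)],24))
I,W,K=load('w_b2');print(ray(W,K,(257,195),64)); p=ray(W,K,[(115,153),(294,128),(211,147),(303,227)],10);print(p)
E
python3 -m creep '0 40 0 0 64;0 40 0 0 64;0 35 0 0 64;0 14 0 0 64;0 4 0 0 64'; python3 -m creep '0 0 0 0 64;0 0 0 0 64'
```

```text
[[556.35597227 -12.26313922]] [[554.80415792  58.77098985]
 [557.0931872  -87.78393442]]
[[ 5.35645895e+02  5.80166439e+01]
 [ 5.71415544e+02  5.87745007e+01]
 [ 5.36222598e+02 -1.95751701e+00]
 [ 5.72910239e+02 -1.99930569e-01]]
[[ 497.89710371 -264.93435269]]
[[ 368.45873656 -238.29698672]
 [ 531.32945534 -216.46358469]
 [ 456.19406516 -233.17626873]
 [ 542.03081133 -310.289387  ]]
time: 20.1
ee_pos: [557.6, -16.8, 14.2]
ee_rot: [[-0.006, -0.003, 1.0], [-1.0, -0.001, -0.006], [0.001, -1.0, -0.003]]
contact_force: [0.6, 1.0, 1.4]
finger_gap: 0.695
time: 20.3
ee_pos: [560.0, -15.5, 17.1]
ee_rot: [[-0.004, 0.003, 1.0], [-1.0, 0.0, -0.004], [-0.0, -1.0, 0.003]]
contact_force: [0.2, 0.5, -0.5]
finger_gap: 0.701
```

```bash
python3 -m creep '0 2 0 0 64;0 0 0 0 15;0 0 0 0 15;0 0 0 0 15;0 0 0 0 15' 30; python3 -m creep '0 0 0 0 15;0 0 0 0 15;0 0 0 0 15;0 -5 0 0 15;0 -10 0 0 15'
```

```text
time: 20.8
ee_pos: [559.0, -15.0, 13.8]
ee_rot: [[-0.003, 0.0, 1.0], [-1.0, 0.0, -0.003], [-0.0, -1.0, 0.0]]
contact_force: [-0.0, 0.2, -0.6]
finger_gap: 0.369
time: 21.3
ee_pos: [558.4, -15.2, 28.5]
ee_rot: [[-0.003, -0.001, 1.0], [-1.0, -0.0, -0.003], [0.0, -1.0, -0.001]]
contact_force: [0.2, -0.5, -0.5]
finger_gap: 0.258
```

```bash
python3 -m creep '0 -45 0 0 15;0 -45 0 0 15;38.5 0 -17 0 15;38.5 0 -17 0 15;38.5 0 -17 0 15'; python3 -m creep '38.5 0 -17 0 15;38.5 0 -17 0 15;38.5 0 -17 0 15;38.5 0 -17 0 15;39 0 -17 0 15'; python3 -m creep '0 0 0 -0.07 15;0 0 0 -0.063 15;0 0 0 0 15;0 0 0 0 15'; python3 look.py w_p2.png tray_red
```

```text
time: 21.8
ee_pos: [507.4, -131.3, 119.8]
ee_rot: [[-0.002, 0.002, 1.0], [-1.0, 0.0, -0.002], [-0.0, -1.0, 0.002]]
contact_force: [0.1, -0.8, -0.8]
finger_gap: 0.26
time: 22.3
ee_pos: [421.3, -324.7, 119.5]
ee_rot: [[-0.003, 0.001, 1.0], [-1.0, -0.0, -0.003], [0.0, -1.0, 0.001]]
contact_force: [-0.2, -0.1, -0.8]
finger_gap: 0.258
time: 22.7
ee_pos: [422.1, -323.2, 119.1]
ee_rot: [[0.128, 0.001, 0.992], [-0.992, -0.0, 0.128], [0.0, -1.0, 0.001]]
contact_force: [0.1, -0.2, -1.5]
finger_gap: 0.254
tray_red 0.86 [ 461. -319.   -3.]
22.8 [ 422.2 -322.9  118.8] [[0.129, 0.0, 0.992], [-0.992, -0.0, 0.129], [0.0, -1.0, 0.0]]
```

View pics/w_p2.png

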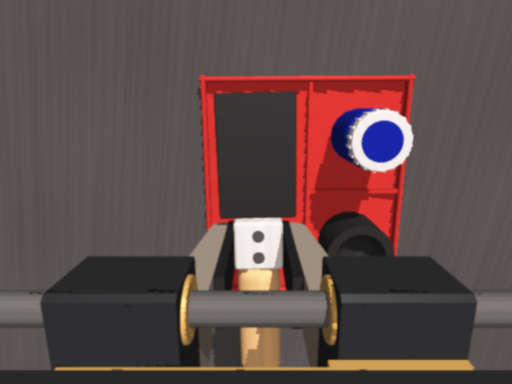

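```bash
python3 -m creep '0 35 0 0 15;0 35 0 0 15;0 25 0 0 15;0 7 0 0 15;0 0 0 0 15'; python3 -m creep '0 4 0 0 15;0 0 0 0 15;0 0 0 0 15'; for i in 1 2; do python3 -m creep '0 1 0 0 15;0 0 0 0 15' |sed -n '2p;4p'; done;  python3 -m creep '0 1 0 0 15;0 0 0 0 15' |sed -n '2p;4p'
```

```text
time: 23.3
ee_pos: [421.5, -322.9, 16.0]
ee_rot: [[0.129, -0.002, 0.992], [-0.992, 0.001, 0.129], [-0.001, -1.0, -0.002]]
contact_force: [-0.3, -0.4, -1.4]
finger_gap: 0.259
time: 23.6
ee_pos: [422.6, -323.4, 13.5]
ee_rot: [[0.13, 0.002, 0.992], [-0.992, -0.001, 0.13], [0.001, -1.0, 0.001]]
contact_force: [-0.5, 0.0, -0.9]
finger_gap: 0.258
ee_pos: [422.2, -323.2, 11.9]
contact_force: [0.1, -0.2, -0.4]
ee_pos: [421.9, -323.1, 10.6]
contact_force: [-0.0, -0.3, 0.4]
ee_pos: [421.8, -323.1, 9.4]
contact_force: [-0.4, 0.9, -0.7]
```

```bash
for i in 1 2; do python3 -m creep '0 1 0 0 15;0 0 0 0 15' |sed -n '2p;4p'; done
```

```text
ee_pos: [421.9, -323.1, 8.4]
contact_force: [0.5, -0.3, -1.4]
ee_pos: [422.0, -323.2, 7.6]
contact_force: [-0.6, 0.3, -1.0]
```

```bash
python3 -m creep '0 1 0 0 15;0 0 0 0 15' |sed -n '2p;4p';python3 -m creep '0 0.5 0 0 15;0 0 0 0 15' |sed -n '2p;4p'
```

```text
ee_pos: [422.0, -323.2, 7.5]
contact_force: [-2.6, 2.9, 10.5]
ee_pos: [422.0, -323.2, 7.5]
contact_force: [-3.1, 2.7, 15.1]
```

```bash
python3 -m creep '0 -1 0 0 30;0 0 0 0 34;0 0 0 0 34;0 0 0 0 34;0 0 0 0 34'; python3 -m creep '0 -20 0 0 34;0 -50 0 0 64;0 -50 0 0 64;0 -25 0 0 64;0 0 0 0 64'; python3 look.py w_p3.png paddle_c; python3 -m creep '-40.5 0 13 0 64;-41 0 13 0 64;-40.5 0 13 0 64;-41 0 13 0 64;-40.5 0 13 0 64'; python3 -m creep '-41 0 13 0 64;-40.5 0 13 0 64;0 0 0 -0.1 64;0 0 0 0 64;0 0 0 0 64'; python3 look.py w_r.png reamer_c
```

```text
time: 25.5
ee_pos: [421.9, -323.1, 6.9]
ee_rot: [[0.13, -0.0, 0.992], [-0.992, 0.0, 0.13], [-0.0, -1.0, -0.0]]
contact_force: [-0.7, -0.2, -0.8]
finger_gap: 0.37
time: 26.0
ee_pos: [423.9, -324.6, 155.6]
ee_rot: [[0.13, 0.007, 0.992], [-0.992, -0.003, 0.13], [0.004, -1.0, 0.006]]
contact_force: [1.4, 0.2, -0.6]
finger_gap: 0.688
paddle_c 0.85 [ 423. -325.   11.]
26.1 [ 422.1 -322.7  152. ] [[0.13, 0.001, 0.991], [-0.991, 0.0, 0.13], [-0.0, -1.0, 0.001]]
time: 26.6
ee_pos: [458.8, -111.0, 150.5]
ee_rot: [[0.13, -0.003, 0.992], [-0.992, -0.0, 0.13], [-0.0, -1.0, -0.003]]
contact_force: [0.2, 0.3, 0.8]
finger_gap: 0.702
time: 27.1
ee_pos: [474.3, -29.5, 151.0]
ee_rot: [[0.225, -0.002, 0.974], [-0.974, -0.001, 0.225], [0.0, -1.0, -0.002]]
contact_force: [0.8, -0.5, 0.5]
finger_gap: 0.694
reamer_c 0.65 [474. -32.  21.]
27.2 [474.6 -30.  151.5] [[0.224, -0.001, 0.975], [-0.975, -0.001, 0.224], [0.0, -1.0, -0.001]]
```

View pics/w_p3.png

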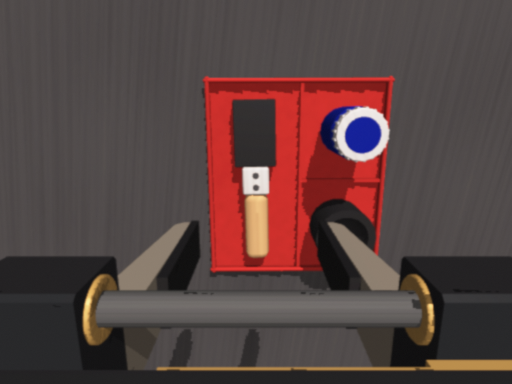

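View pics/w_r.png

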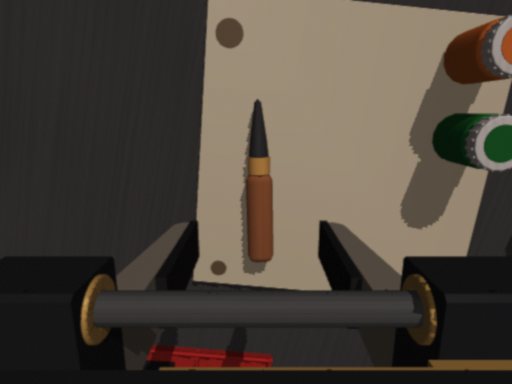

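```bash
python3 -m creep '0 40 0 0 64;0 40 0 0 64;0 35 0 0 64;0 16 0 0 64;0 4 0 0 64'; python3 -m creep '0 0 0 0 64;0 2 0 0 64;0 0 0 0 15;0 0 0 0 15;0 0 0 0 15' 25; python3 -m creep '0 0 0 0 15;0 0 0 0 15;0 0 0 0 15;0 0 0 0 15;0 0 0 0 15'; python3 -m creep '0 -5 0 0 15;0 -10 0 0 15'
```

```text
time: 27.7
ee_pos: [473.5, -30.1, 15.2]
ee_rot: [[0.225, -0.004, 0.974], [-0.974, -0.001, 0.225], [0.0, -1.0, -0.004]]
contact_force: [0.2, 0.0, -0.6]
finger_gap: 0.699
time: 28.2
ee_pos: [475.7, -28.5, 15.7]
ee_rot: [[0.228, 0.001, 0.974], [-0.974, 0.0, 0.228], [-0.0, -1.0, 0.001]]
contact_force: [-0.1, -0.7, 0.5]
finger_gap: 0.456
time: 28.7
ee_pos: [475.3, -28.6, 15.2]
ee_rot: [[0.228, 0.0, 0.974], [-0.974, 0.0, 0.228], [-0.0, -1.0, 0.0]]
contact_force: [-0.5, 0.7, 3.5]
finger_gap: 0.263
time: 28.9
ee_pos: [474.6, -28.9, 30.0]
ee_rot: [[0.228, -0.002, 0.974], [-0.974, -0.0, 0.228], [0.0, -1.0, -0.002]]
contact_force: [-0.6, -0.1, -0.1]
finger_gap: 0.258
```

```bash
python3 -m creep '0 -45 0 0.134 15;0 -45 0 0.134 15;-44 0 -8.4 0 15;-44 0 -8.4 0 15;-44 0 -8.4 0 15'; python3 -m creep '-44 0 -8.4 0 15;-44 0 -8.4 0 15;-44 0 -8.4 0 15;-44 0 -8.4 0 15;-43.5 0 -8.4 0 15'; python3 -m creep '0 0 0 0 15;0 0 0 0 15;0 0 0 0 15'; python3 look.py w_r2.png tray_white
```

```text
time: 29.4
ee_pos: [455.0, 105.6, 121.3]
ee_rot: [[-0.039, 0.002, 0.999], [-0.999, 0.001, -0.039], [-0.001, -1.0, 0.002]]
contact_force: [0.0, 0.4, -1.2]
finger_gap: 0.258
time: 29.9
ee_pos: [420.9, 326.9, 120.9]
ee_rot: [[-0.038, 0.001, 0.999], [-0.999, 0.001, -0.038], [-0.001, -1.0, 0.0]]
contact_force: [0.4, -0.2, -0.9]
finger_gap: 0.258
time: 30.2
ee_pos: [421.8, 323.6, 120.4]
ee_rot: [[-0.04, 0.0, 0.999], [-0.999, -0.001, -0.04], [0.001, -1.0, 0.0]]
contact_force: [-0.0, 0.3, -0.6]
finger_gap: 0.259
tray_white 0.84 [462. 321.   4.]
30.3 [422.  323.4 120.4] [[-0.041, 0.0, 0.999], [-0.999, -0.0, -0.041], [0.0, -1.0, 0.0]]
```

View pics/w_r2.png

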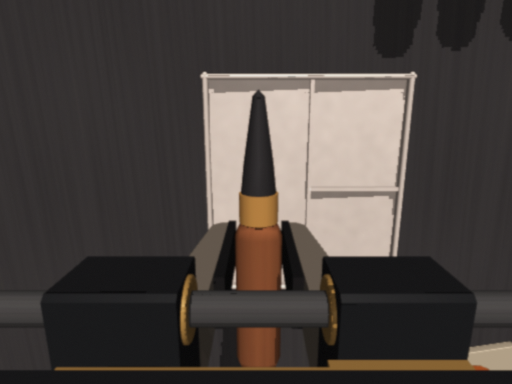

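Reamer is aligned over the long bay (cone tip (258,92), bay between columns 210 and 308). Descending.

```bash
python3 -m creep '0 35 0 0 15;0 35 0 0 15;0 25 0 0 15;0 10 0 0 15;0 0 0 0 15'|sed -n 2p; python3 -m creep '0 3 0 0 15;0 0 0 0 15;0 0 0 0 15'|sed -n '2p;4p'; for i in 1 2; do python3 -m creep '0 1 0 0 15;0 0 0 0 15' |sed -n '2p;4p'; done
```

```text
ee_pos: [421.4, 323.6, 14.4]
ee_pos: [422.0, 325.6, 13.1]
contact_force: [0.1, 0.0, -0.3]
ee_pos: [421.5, 325.4, 11.5]
contact_force: [0.5, 0.7, -0.6]
ee_pos: [421.4, 325.1, 10.0]
contact_force: [-0.1, -0.2, -0.8]
```

```bash
python3 -m creep '0 1 0 0 15;0 0 0 0 15' |sed -n '2p;4p';python3 -m creep '0 0.5 0 0 15;0 0 0 0 15' |sed -n '2p;4p'
```

```text
ee_pos: [421.5, 325.1, 9.2]
contact_force: [-0.4, 0.2, 2.1]
ee_pos: [421.5, 325.1, 9.2]
contact_force: [-2.0, -0.7, 8.6]
```

```bash
python3 -m creep '0 -0.5 0 0 30;0 0 0 0 34;0 0 0 0 34;0 0 0 0 34;0 0 0 0 34'; python3 -m creep '0 -20 0 0 34;0 -50 0 0 72;0 -50 0 0 72;0 -20 0 0 72;0 0 0 0 72'; python3 look.py w_r3.png reamer_c; python3 -m creep '33 0 35.3 0 72;33 0 35.3 0 72;33 0 35.3 0 72;33 0 35.3 0 72;33 0 35.3 0 72'; python3 -m creep '33 0 35.3 0 72;0 0 0 0 72;0 0 0 0 72'; python3 look.py w_a.png jar_amber_c
```

```text
time: 32.4
ee_pos: [421.4, 325.0, 9.0]
ee_rot: [[-0.038, -0.0, 0.999], [-0.999, -0.0, -0.038], [0.0, -1.0, -0.0]]
contact_force: [0.0, 0.4, 0.1]
finger_gap: 0.368
time: 32.9
ee_pos: [423.1, 326.5, 152.2]
ee_rot: [[-0.038, 0.004, 0.999], [-0.999, 0.005, -0.038], [-0.005, -1.0, 0.004]]
contact_force: [-0.0, 0.2, 1.0]
finger_gap: 0.693
reamer_c 0.73 [421. 328.  10.]
33.0 [421.  325.2 148.9] [[-0.038, -0.0, 0.999], [-0.999, 0.001, -0.038], [-0.0, -1.0, -0.0]]
time: 33.5
ee_pos: [591.5, 151.7, 146.8]
ee_rot: [[-0.038, -0.003, 0.999], [-0.999, -0.001, -0.038], [0.001, -1.0, -0.003]]
contact_force: [0.5, 0.7, 0.5]
finger_gap: 0.786
time: 33.8
ee_pos: [624.8, 117.2, 146.7]
ee_rot: [[-0.041, -0.004, 0.999], [-0.999, -0.002, -0.041], [0.002, -1.0, -0.003]]
contact_force: [-0.6, 2.2, 0.3]
finger_gap: 0.785
jar_amber_c 0.69 [624. 120.  40.]
33.9 [624.  120.4 147.4] [[-0.037, -0.003, 0.999], [-0.999, 0.0, -0.037], [0.0, -1.0, -0.003]]
```

View pics/w_r3.png

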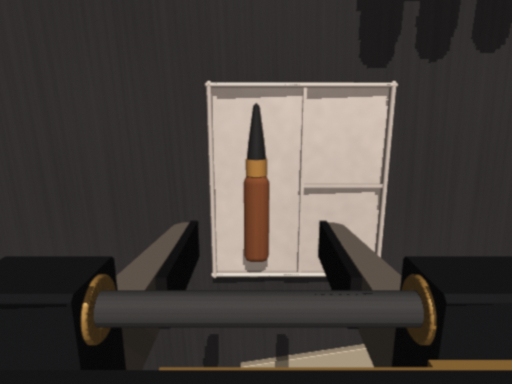

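View pics/w_a.png

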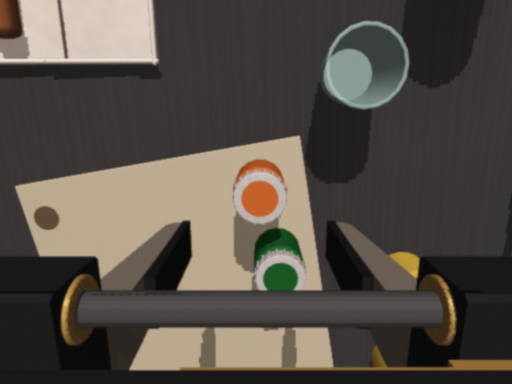

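```bash
python3 - <<'E'
from meas import *
I,W,K=load('w_a')
print(ray(W,K,(260,197),70), ray(W,K,(281,277),70)); I,W,K=load('w_b');print(ray(W,K,(257,214),70)); print(arm.sense()['ee_pos'])
I,W,K=load('w_r3');p=ray(W,K,[(209,83),(393,84),(380,274),(213,276)],10);print(p,p.mean(0))
E
```

```text
[[626.22605115 120.19098103]] [[640.22038874  53.94616994]]
[[652.82732427 -10.74168153]]
[624.02153109 120.40025018 147.35481053]
[[384.10890329 418.50931123]
 [545.66714456 411.46764622]
 [542.30561664 229.49331084]
 [374.79475092 234.04124619]] [461.71910385 323.37787862]
```

Good to descend; then grip.

```bash
python3 -m creep '0 40 1 0 72;0 40 1 0 72;0 30 0 0 72;0 10 0 0 72;0 4 0 0 72'; python3 -m creep '0 0 0 0 72;0 0 0 0 72;0 0 0 0 30;0 0 0 0 30;0 0 0 0 30' 25; python3 -m creep '0 0 0 0 30;0 0 0 0 30;0 0 0 0 30;0 -5 0 0 30;0 -10 0 0 30'
```

```text
time: 34.4
ee_pos: [626.3, 120.5, 24.1]
ee_rot: [[-0.036, -0.002, 0.999], [-0.999, -0.0, -0.036], [0.0, -1.0, -0.002]]
contact_force: [0.1, -0.6, 0.1]
finger_gap: 0.782
time: 34.9
ee_pos: [627.9, 119.2, 25.8]
ee_rot: [[-0.038, 0.001, 0.999], [-0.999, 0.001, -0.038], [-0.001, -1.0, 0.001]]
contact_force: [-0.3, -0.0, -0.5]
finger_gap: 0.546
time: 35.4
ee_pos: [626.9, 118.8, 39.6]
ee_rot: [[-0.038, -0.002, 0.999], [-0.999, -0.001, -0.038], [0.001, -1.0, -0.002]]
contact_force: [0.4, -0.3, -1.2]
finger_gap: 0.471
```

```bash
python3 -m creep '0 -40 0 0 30;0 -40 0 0 30;-30.4 0 -26 0 30;-30.4 0 -26 0 30;-30.4 0 -26 0 30'; python3 -m creep '-30.4 0 -26 0 30;-30.4 0 -26.5 0 30;0 0 0 0 30;0 0 0 0 30'; python3 look.py w_a2.png tray_white;python3 -m creep '0 30 0 0 30;0 35 0 0 30;0 20 0 0 30;0 5 0 0 30;0 0 0 0 30';  python3 -m creep '0 5 0 0 30;0 2 0 0 30;0 0 0 0 30;0 0 0 0 30'
```

```text
time: 35.9
ee_pos: [552.6, 214.0, 121.1]
ee_rot: [[-0.039, 0.001, 0.999], [-0.999, 0.001, -0.039], [-0.001, -1.0, 0.001]]
contact_force: [-0.0, 1.4, -2.6]
finger_gap: 0.469
time: 36.3
ee_pos: [502.6, 276.9, 120.6]
ee_rot: [[-0.036, 0.001, 0.999], [-0.999, 0.0, -0.036], [-0.0, -1.0, 0.001]]
contact_force: [0.9, -1.4, -0.2]
finger_gap: 0.471
tray_white 0.89 [459. 322.   5.]
36.4 [503.9 274.8 120.6] [[-0.04, 0.001, 0.999], [-0.999, -0.0, -0.04], [0.0, -1.0, 0.001]]
time: 36.9
ee_pos: [503.8, 274.3, 29.9]
ee_rot: [[-0.041, -0.0, 0.999], [-0.999, -0.001, -0.041], [0.001, -1.0, -0.0]]
contact_force: [-0.2, 0.1, -0.7]
finger_gap: 0.47
time: 37.3
ee_pos: [503.2, 276.2, 23.6]
ee_rot: [[-0.038, 0.001, 0.999], [-0.999, 0.001, -0.038], [-0.001, -1.0, 0.001]]
contact_force: [0.3, 0.2, -1.8]
finger_gap: 0.471
```

View pics/w_a2.png

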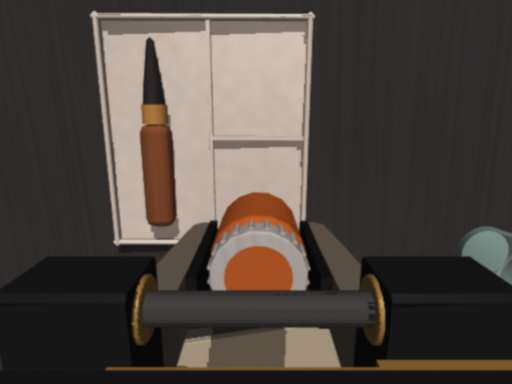

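```bash
for i in 1 2 3; do python3 -m creep '0 1 0 0 30;0 0 0 0 30' |sed -n '2p;4p'; done
```

```text
ee_pos: [502.9, 276.0, 22.2]
contact_force: [-0.0, -0.2, -0.8]
ee_pos: [502.9, 275.9, 21.0]
contact_force: [-0.0, -0.9, -0.7]
ee_pos: [502.9, 275.9, 19.9]
contact_force: [0.3, -0.9, -1.4]
```

```bash
for i in 1 2; do python3 -m creep '0 0.7 0 0 30;0 0 0 0 30' |sed -n '2p;4p'; done
```

```text
ee_pos: [503.0, 275.9, 19.4]
contact_force: [-0.5, -0.3, -0.3]
ee_pos: [503.0, 275.9, 19.4]
contact_force: [-1.1, -1.3, 6.2]
```

Contact; release, lift and check.

```bash
python3 -m creep '0 -0.5 0 0 50;0 0 0 0 62;0 0 0 0 62;0 0 0 0 62;0 0 0 0 62'; python3 -m creep '0 -20 0 0 62;0 -50 0 0 62;0 -50 0 0 62;0 -50 0 0 62;-25 -15 0 0 62'|sed -n '2p;4p'; python3 -m creep '-20 0 -20 0 62;-20 0 -20 0 62;0 0 0 0 62;0 0 0 0 62'; python3 look.py w_end.png jar_amber_c reamer_c beaker jar_green_c; python3 - <<'E'
from h import *
d,W=snap('top','top_end.png'); snap('side','side_end.png')
d,W=snap('top')
for q in ['mould_c','jar_blue_c','jar_amber_c','jar_green_c','paddle_c','reamer_c','tray_red','tray_white','beaker']:
    for r in arm.pinpoint('top',q)[:2]: print(q,round(r['conf'],2),np.round(w(W,r['at']),0))
E
```

```text
time: 38.8
ee_pos: [502.9, 275.9, 19.1]
ee_rot: [[-0.038, -0.0, 0.999], [-0.999, -0.0, -0.038], [0.0, -1.0, -0.0]]
contact_force: [-0.9, 0.2, 0.1]
finger_gap: 0.676
ee_pos: [507.2, 298.4, 209.9]
contact_force: [1.2, 0.1, -0.6]
time: 39.7
ee_pos: [465.1, 342.7, 204.1]
ee_rot: [[-0.037, 0.0, 0.999], [-0.999, -0.0, -0.037], [0.0, -1.0, 0.0]]
contact_force: [0.9, 0.6, 0.2]
finger_gap: 0.673
jar_amber_c 0.78 [500. 280.  33.]
reamer_c 0.75 [423. 326.  12.]
beaker 0.22 [458. 323.   2.]
39.95 [466.3 341.3 204.2] [[-0.04, 0.0, 0.999], [-0.999, -0.0, -0.04], [0.0, -1.0, 0.0]]
mould_c 0.71 [ 515. -359.   26.]
mould_c 0.68 [763.   9.  18.]
jar_blue_c 0.6 [ 496. -269.   31.]
jar_amber_c 0.71 [507. 272.  33.]
jar_green_c 0.71 [642.  53.  39.]
paddle_c 0.69 [ 416. -328.   12.]
reamer_c 0.58 [423. 328.  13.]
tray_red 0.67 [ 462. -318.   -2.]
tray_white 0.62 [462. 326.  -0.]
beaker 0.79 [701. 212.   0.]
```

View pics/w_end.png

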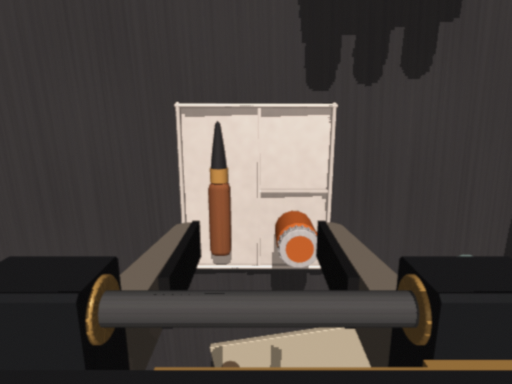

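View pics/side_end.png

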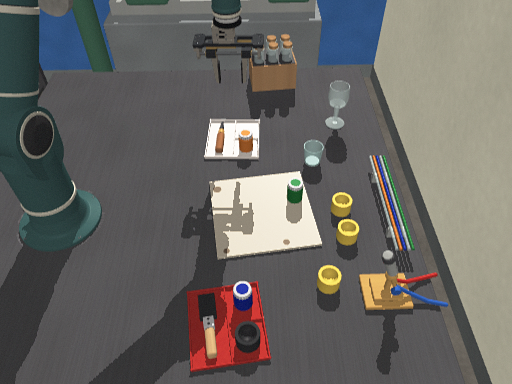

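View pics/top_end.png

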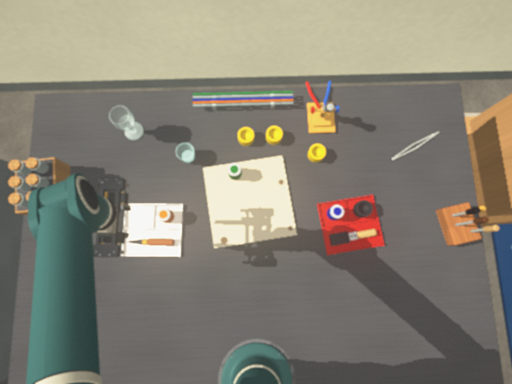

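```bash
python3 -c "
from workcell import arm
print(arm.close_job())"
```

```text
the job is handed in; nothing more can be done
None
```

Both kits are made up and the job is handed in at about 40 s of the 128 s allowed. No verdict was reported.

| Tray | Thing | Where it is |
|---|---|---|
| Red | Graphite mould | Square bay on the -y side |
| Red | Blue jar | Square bay on the +y side |
| Red | Paddle | Lengthwise in the long bay |
| White | Amber jar | Square bay on the -y side |
| White | Reamer | Lengthwise in the long bay |

**Setting down:** I lowered each thing until the wrist force showed contact with the tray floor, then opened the fingers. The arm was clear of everything at the end.

**Last checks:** The final top, side and wrist pictures show all five things upright or flat in their bays. The gripper position at release was within about 2 mm of each bay's middle. The networks' estimates of where the things ended up mostly agreed to about 4 mm; the worst were about 6 mm off, for the mould and paddle in the last top view. That is inside the 15 mm tolerance.

**Green jar and beaker:** Both were found within about 2 mm of their starting positions in the top view. One low-confidence wrist "beaker" result (0.22) was a false match on the white tray, and the pictures contradict it.

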